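# Shut down the carving bench and unload the plaster head

## Task

The plaster head in the vise is finished: shut the carving bench down at the console by pressing, one at a time and in this order, tool stop (the round mushroom key of the pair nearer the robot), filter clean (the square key in the middle) and fan stop (the round mushroom key of the far pair), each fully down and let up again, without pressing either start key. Then slide the vise jaw well open, and only after that lift the head out and set it down gently, upright, on the gridded modelling board. Leave the rasp, the calipers and the modelling tool where they lie.

Things in the scene. Friction and masses are not known exactly. Their poses are not given: they have to be found in the camera images.
- console: Grey five-key push-button station on the bench, fixed, 240 x 82 mm, top face 58 mm high. Origin on the bench under its centre; x along the row of keys, pointing away from the robot (within 0.2 rad). Five black keys 45 mm apart, from the robot's end: tool start, tool stop, filter clean, fan start, fan stop. Closed fingertips fit on one key without reaching the next.
- tool_stop (a joint): Tool stop: mushroom key, 34 mm diameter, second from the robot's end, 22 mm proud of the face. Pressed straight down. Joint value: 0 up, 0.006 fully down (6 mm of travel); it springs back. It starts to move at about 1.5 N and is fully down at about 5 N; it counts as pressed from 4 mm
- filter_clean (a joint): Filter clean: square key, 26 x 26 mm, in the middle, 14 mm proud of the face. Pressed straight down. Joint value: 0 up, 0.006 fully down (6 mm of travel); it springs back. It starts to move at about 1.5 N and is fully down at about 5 N; it counts as pressed from 4 mm
- fan_stop (a joint): Fan stop: mushroom key, 34 mm diameter, at the far end, 22 mm proud of the face. Pressed straight down. Joint value: 0 up, 0.006 fully down (6 mm of travel); it springs back. It starts to move at about 1.5 N and is fully down at about 5 N; it counts as pressed from 4 mm
- tool_start (a joint): Tool start: round key 23 mm in diameter, nearest the robot, sunk 2 mm inside a steel guard collar 33 mm in diameter and 10 mm proud of the face; not to be pressed. 0 up, 0.006 down
- fan_start (a joint): Fan start: like tool start, in a guard collar, fourth from the robot; not to be pressed. 0 up, 0.006 down
- tool_stop_top (a point): Centre of the top of the tool stop key, 80 mm above the bench when up; moves with the key. The console's x axis runs along the row
- filter_clean_top (a point): Centre of the top of the filter clean key, 72 mm above the bench when up
- fan_stop_top (a point): Centre of the top of the fan stop key, 80 mm above the bench when up
- vise: Dark iron quick-release vise on a plywood base 180 x 130, fixed (sizes in mm). Origin on the bench; x along its slide, away from the robot (within 0.2 rad), z up. Bed top at z 43; jaws 80 wide, tops at z 76. Fixed jaw at the far side (face at x 82.5), sliding jaw on the robot's side (face at x 37.5 when closed); its rod runs through a bracket (x -55 to -41, 52 wide, top at z 82) to a round knob
- jaw (a joint): Sliding jaw with rod and knob: 0 closed on the head's plinth (the start), grows as it is slid toward the robot (vise -x), 0.040 m fully open. The half-nut is already released: it slides without turning, against about 5 N of friction, and stays where left. Well open: 15 mm or more
- vise_knob (a point): Centre of the knob: black cylinder 44 mm in diameter, 26 mm long, axis along the vise's x, 57 mm above the bench, 90 mm toward the robot from the vise's origin when closed; moves with the jaw. Behind it a 22 mm gap, crossed by the 14 mm rod, up to the bracket. Can be pinched from above across its diameter
- head: Finished plaster head (sizes in mm), 120 tall, 0.2 to 0.4 kg: plinth 44 (x) x 60 (y) x 32 high, slim neck, planar head 67 long (x, face to -x), 48 wide (y), with flat parallel temples 72 to 108 above its underside. Origin under the plinth's centre. Stands on the vise bed, the jaws clasping the plinth's 44, axes as the vise's, up to 12 off the middle sideways
- head_grip (a point): Midpoint between the flat temples, 88 mm above the head's underside; good to grasp here, closing along the head's y (48 mm)
- board: Plywood modelling board with a pencilled grid, 220 (x) x 190 (y) x 18 mm thick, fixed on the bench. Origin on the bench under its centre, z up; a modelling tool lies on it along its +y edge
- modelling_tool: Flat boxwood modelling tool, 173 mm long, 18 wide, 8 thick, lying on the modelling board along one long edge (about 75 mm from the board's centre line); origin under its middle; to be left alone
- rasp: Rasp with wooden handle, 210 mm long, 20 wide, 20 high, lying on the bench along one side of the console; origin on the bench, x axis along it; to be left alone
- calipers: Small steel bow calipers, about 120 mm long, 52 wide, 10 high, lying on the bench along the other side of the console; origin on the bench; to be left alone
There are look-alikes about, which are no part of the job. Leave any black or blue look-alike of the head alone.

How it is judged:
By the outcome, as a careful person would: the job done as asked, in the order asked, and still so for the second after the job is handed in, with the robot touching nothing.
It also fails if it takes over 58 s, if anything falls off the work surface, if the arm or the gripper's body presses on something with over 40 N, if the wrist force passes 120 N, or if a joint passes its speed limit or range.

## Robot

A 6-joint arm with a two-finger parallel gripper is mounted at the origin on the work surface. World frame = base frame: x ahead of the robot, y to its left, z up, the work surface at z = 0. Lengths are in m, angles in rad, forces in N, time in s.
With the tool pointing down it reaches from about 0.35 to 0.775 m from the base axis. Payload 7.3 kg.
Tool frame: the origin (TCP) lies on the front face of the gripper's body, between the roots of the fingers; the fingertips stand ahead of it and the grasp point (between the pads) lies 47 mm ahead of it (finger_overhang is the z of the fingertips in the tool frame, in m); z points along the fingers, y is the line along which they close (so a half turn about z gives the same grasp; the last joint's range is limited). The gripper opens to 92 mm and grips with 3 to 60 N. Pads are 19 mm wide; open, the fingers measure 130 mm over their backs; the gripper's body (75 mm by 190 mm) begins 47 mm behind the grasp point.
Start: joints at [-1.489, 0.342, 1.524, -0, 1.275, -0.146], TCP at [0.119, -0.511, 0.292] pointing down, gripper open.
Joint ranges: [-2.53, 2.53], [-0.77, 2.02], [0.04, 2.7], [-1, 4.14], [0.28, 2.66], [-3.11, 3.11]. Speed limits (rad/s): [2.57, 2.57, 3.14, 3.14, 3.14, 3.14].

## Interface

Orientations are given as [roll, pitch, yaw] about the fixed x, y, z axes, in that order (R = Rz(yaw) Ry(pitch) Rx(roll)).
In Python, from cell import * gives the robot as it stands. The module is installed in compiled form; this text tells all that it offers.
- The arm moves only by the tool arm_command, never from a script. Its argument "series" is a list of rows, each an object of numbers: "x", "y", "z": the shift along the tool's x, y, z in mm; "rx", "ry", "rz": the turn, a rotation vector about the tool's x, y, z in degrees. A call has 1 to 20 rows; each row is the pose to reach, as a shift and turn from the pose commanded when the call began, along the tool's axes at that moment; what a row does not reach only later rows make up. A row lasts 1/10 s, in which the tool goes at most 50 mm and 8.59 degrees, less where a joint would pass 70% of its speed; a pose out of reach is approached as far as the arm can. A call with a gripper value outside its range is refused whole. "hand" is the finger opening in mm, from 0 to 91.8, set as the call begins (left out, the last holds). The fingers move at their own pace and stop on an object; "squeeze" is the grip in N (left out, the last holds). Time passes only in rows, so rows that repeat a pose let the fingers close. It gives the time, the measured TCP pose, the force, the opening and the grip force at its end, in the units of the state.
- observe(): the state, without advancing time (a new reading comes with each control period).
- read_camera(name): name is "scene" or "side" or "wrist"; returns a dict with "pixels" (420x560x3 uint8, blue, green, red), "K" (3x3 intrinsics, pixels), "k1" (the pictures are not rectified: a ray, as slopes to the right and down, at radius r is drawn at 1 + k1 r^2 times it, then the intrinsics apply), "rvec" (rotation vector, rad) and "tvec" (3), from world to camera coordinates, as OpenCV has them. Camera axes: x right, y down, z forward; pixel columns grow to the right and rows downward; lengths in m; the calibration is good to about 2 mm. A picture is of the moment at which its call begins. There is no depth.
- hand_in(): hands the job in; it is judged then, once.
Trained networks look in a picture, given as the dict that the camera call returned (one of the last four; its "shot" number tells which), for a name from the list of things; names that differ only in an ending like _2 or _b are one class to them, and where a whole thing is asked for, a point or a joint stands for the part that bears it (a point fixed in the world has none). Each returns a list of dicts, best first, with "confidence" (0 to 1); they miss things now and then, are a little off and sometimes report something else, mostly with a low value. They report only what shows in the picture. A call takes as long as a camera call. They do not tell look-alikes from the thing itself.
- boxes_of(picture, query): "point" ([x, y, z] in m, in world coordinates, good to about 4 mm: the middle of the surface that is visible of it).
- trace(picture, query): "pixels" (420x560 bool, what is visible of it).
- mark_of(picture, query): "point" ([x, y, z] in m, in world coordinates, good to about 4 mm: a listed point, or the origin of a listed thing).
The state is a dict: "time": time; "qpos": joint angles; "qvel": joint speeds; "joint_efforts": joint torques, N m; "tool_pos": TCP position; "tool_rot": TCP orientation; "contact_force": force on the tool from outside, world axes, zero at the start; "torque": the same for the moment, N m; "opening": finger opening in m; "grip_force": force on a finger pad.
Only numpy, scipy, OpenCV 4.12 (cv2) and the standard library are available. Lean on these libraries where they do the work, as an engineer would, in place of code of your own. Each camera call takes 0.05 s, during which the arm holds its last target. There are 200 camera calls.

## Working session

There is one attempt and no reset: what is moved stays moved. The work goes in short steps, Python scripts to look and compute and a tool call to move; the robot and the scene stay as the last step left them, time stands still between calls to the robot, and variables do not carry over. Pictures are saved under pics/ and viewed, at most 10 in all, crops included, and the job is handed in when it is done.

Besides the shell and the picture viewer there is one more tool, called after "Call:" by a JSON object that holds its "api" and its "payload". arm_command: Moves the arm, as the interface text tells. Its arguments: {"type":"object","properties":{"series":{"type":"array"},"hand":{"type":"number"},"squeeze":{"type":"number"}},"required":["series"]}

```bash
mkdir -p pics
cat > h.py <<'E'
from cell import *
import numpy as np, cv2
from scipy.spatial.transform import Rotation as R
E
python3 - <<'E'
from h import *
s=observe(); print({k:np.round(v,4) for k,v in s.items()})
for c in ["scene","side"]:
    p=read_camera(c); cv2.imwrite(f"pics/{c}.png",p["pixels"])
    for q in ["console","tool_stop_top","filter_clean_top","fan_stop_top","vise","vise_knob","head","head_grip","board","modelling_tool","rasp","calipers"]:
        print(c,q,[(np.round(d["point"],3).tolist(),round(d["confidence"],2)) for d in mark_of(p,q)[:3]])
E
```

```text
{'time': np.float64(0.0), 'qpos': array([-1.489 ,  0.3427,  1.525 , -0.    ,  1.2754, -0.146 ]), 'qvel': array([ 0.0009, -0.0011, -0.001 ,  0.0017,  0.0017, -0.0006]), 'joint_efforts': array([-2.00000e-04, -4.31241e+01, -2.44219e+01,  7.17000e-02,
        5.60000e-02, -1.00000e-04]), 'tool_pos': array([ 0.1185, -0.5111,  0.2915]), 'tool_rot': array([-3.1401e+00, -2.0000e-04,  2.2780e-01]), 'contact_force': array([-0.9053, -0.0086, -0.043 ]), 'torque': array([ 0.0297,  0.052 , -0.0147]), 'grip_force': np.float64(0.0), 'opening': np.float64(0.092)}
scene console [([0.501, -0.28, -0.001], 0.64)]
scene tool_stop_top [([0.458, -0.274, 0.083], 0.53)]
scene filter_clean_top [([0.502, -0.279, 0.071], 0.45)]
scene fan_stop_top [([0.593, -0.282, 0.081], 0.53)]
scene vise [([0.516, 0.271, -0.002], 0.98)]
scene vise_knob [([0.424, 0.267, 0.062], 0.66)]
scene head [([0.726, 0.225, 0.002], 0.96), ([0.569, 0.272, 0.043], 0.92), ([0.485, 0.421, -0.0], 0.84)]
scene head_grip [([0.488, 0.418, 0.088], 0.97), ([0.72, 0.22, 0.086], 0.91), ([0.574, 0.276, 0.133], 0.87)]
scene board [([0.569, 0.001, -0.0],
[... 289 characters left out ...]
, -0.282, 0.08], 0.54)]
side filter_clean_top [([0.5, -0.282, 0.069], 0.5), ([0.591, -0.285, 0.082], 0.23)]
side fan_stop_top [([0.589, -0.285, 0.08], 0.47)]
side vise [([0.516, 0.27, 0.004], 0.86), ([0.456, -0.281, 0.08], 0.26)]
side vise_knob [([0.42, 0.267, 0.059], 0.57)]
side head [([0.721, 0.225, 0.0], 0.9), ([0.576, 0.272, 0.042], 0.82), ([0.612, 0.422, 0.004], 0.79)]
side head_grip [([0.577, 0.275, 0.13], 0.88), ([0.723, 0.224, 0.09], 0.8), ([0.486, 0.422, 0.089], 0.76)]
side board [([0.57, 0.002, -0.003], 0.87)]
side modelling_tool [([0.571, 0.074, 0.018], 0.46)]
side rasp [([0.511, -0.211, -0.002], 0.93), ([0.497, -0.28, -0.002], 0.62), ([0.426, 0.268, 0.06], 0.34)]
side calipers []
```

View pics/scene.png

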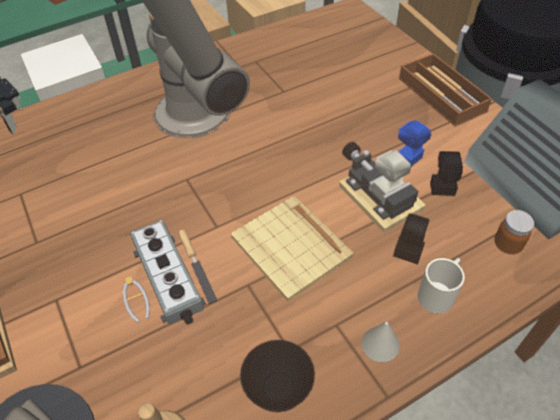

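View pics/side.png

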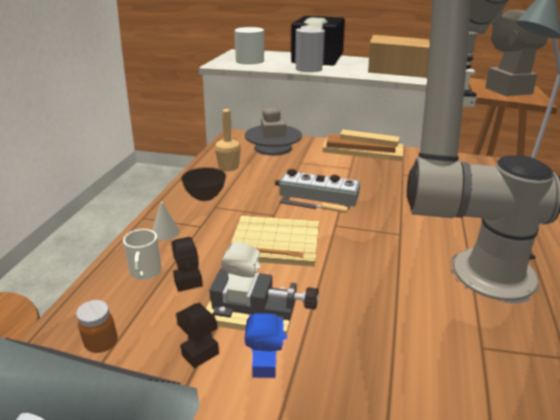

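The scene picture shows the console at about (165,265) px, the board at (290,245) and the vise with the grey plaster head at (390,170). The blue look-alike is at (412,140) and the black ones are at (447,172) and (412,238). I'll move over the console and measure with the wrist camera.

```bash
cat >> h.py <<'E'
def go(x,y,z,yaw):
    "tool-frame shift (mm) and turn (deg) to a downward pose"
    s=observe(); A=R.from_euler('xyz',s["tool_rot"])
    B=R.from_euler('xyz',[np.pi,0,yaw])
    d=A.inv().apply(np.array([x,y,z])-s["tool_pos"])*1000
    print("shift",d.round(1),"turn",np.degrees((A.inv()*B).as_rotvec()).round(2))
def look(cam,qs,save=None,n=3,f=mark_of):
    p=read_camera(cam)
    if save: cv2.imwrite(f"pics/{save}.png",p["pixels"])
    for q in qs: print(cam,q,[(np.round(d["point"],4).tolist(),round(d["confidence"],2)) for d in f(p,q)[:n]])
    return p
E
python3 - <<'E'
from h import *
import cell; print([k for k in dir(cell) if not k.startswith('_')], getattr(cell,"finger_overhang",None))
go(.47,-.28,.27,0)
E
```

```text
['IKError', 'boxes_of', 'finger_overhang', 'hand_in', 'mark_of', 'observe', 'read_camera', 'trace'] 0.0655
shift [ 394.6 -146.1   22.2] turn [ 1.000e-02 -0.000e+00  1.305e+01]
```

Call:
{"api": "arm_command", "payload": {"series": [{"x": 395,"y": -146,"z": 22,"rz": 13},{"x": 395,"y": -146,"z": 22,"rz": 13},{"x": 395,"y": -146,"z": 22,"rz": 13},{"x": 395,"y": -146,"z": 22,"rz": 13},{"x": 395,"y": -146,"z": 22,"rz": 13},{"x": 395,"y": -146,"z": 22,"rz": 13},{"x": 395,"y": -146,"z": 22,"rz": 13},{"x": 395,"y": -146,"z": 22,"rz": 13},{"x": 395,"y": -146,"z": 22,"rz": 13},{"x": 395,"y": -146,"z": 22,"rz": 13},{"x": 395,"y": -146,"z": 22,"rz": 13}], "hand": 0}}

```text
invalid input
```

Run:
```python
from h import *
print(observe()["tool_pos"],observe()["tool_rot"],observe()["opening"],observe()["time"])
Q=["console","tool_stop_top","filter_clean_top","fan_stop_top"]
look("wrist",Q,"w1"); look("scene",Q)
```

```text
[ 0.11858661 -0.51145499  0.29223233] [3.14148294e+00 7.52847211e-06 2.27800711e-01] 0.09161393798947688 1.3
wrist console []
wrist tool_stop_top []
wrist filter_clean_top []
wrist fan_stop_top []
scene console [([0.497, -0.2801, 0.0017], 0.77)]
scene tool_stop_top [([0.4564, -0.2761, 0.0815], 0.59)]
scene filter_clean_top [([0.5002, -0.2829, 0.0701], 0.62), ([0.5153, 0.2719, -0.0021], 0.3)]
scene fan_stop_top [([0.5868, -0.2871, 0.0816], 0.73)]
```

View pics/w1.png

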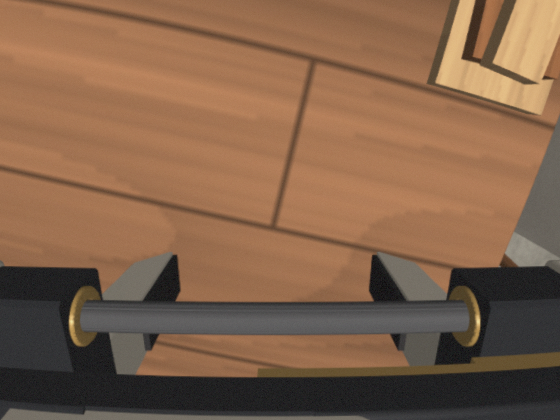

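The move was refused, so the arm is still at its start and the wrist picture shows only bare bench. I'll retry with all six numbers in each row.

Call:
{"api": "arm_command", "payload": {"series": [{"x": 395,"y": -146,"z": 22,"rx": 0,"ry": 0,"rz": 13},{"x": 395,"y": -146,"z": 22,"rx": 0,"ry": 0,"rz": 13},{"x": 395,"y": -146,"z": 22,"rx": 0,"ry": 0,"rz": 13},{"x": 395,"y": -146,"z": 22,"rx": 0,"ry": 0,"rz": 13},{"x": 395,"y": -146,"z": 22,"rx": 0,"ry": 0,"rz": 13},{"x": 395,"y": -146,"z": 22,"rx": 0,"ry": 0,"rz": 13},{"x": 395,"y": -146,"z": 22,"rx": 0,"ry": 0,"rz": 13},{"x": 395,"y": -146,"z": 22,"rx": 0,"ry": 0,"rz": 13},{"x": 395,"y": -146,"z": 22,"rx": 0,"ry": 0,"rz": 13},{"x": 395,"y": -146,"z": 22,"rx": 0,"ry": 0,"rz": 13},{"x": 395,"y": -146,"z": 22,"rx": 0,"ry": 0,"rz": 13}], "hand": 0, "squeeze": 20}}

```text
time: 2.9
tool_pos: [0.4704, -0.2798, 0.27]
tool_rot: [3.142, 0.001, 0.002]
contact_force: [-1.0, -0.3, -0.5]
opening: 0.0085
grip_force: 0.0
```

Run:
```python
from h import *
Q=["console","tool_stop_top","filter_clean_top","fan_stop_top"]
look("wrist",Q,"w2")
print(observe()["time"])
```

```text
wrist console [([0.5007, -0.2812, 0.0016], 0.65)]
wrist tool_stop_top [([0.4522, -0.2734, 0.0792], 0.75), ([0.522, -0.3659, -0.0034], 0.69), ([0.4996, -0.2804, 0.069], 0.37)]
wrist filter_clean_top [([0.5036, -0.2785, 0.0703], 0.85)]
wrist fan_stop_top [([0.5882, -0.2863, 0.0789], 0.91), ([0.5234, -0.3643, -0.0043], 0.59)]
3.15
```

View pics/w2.png

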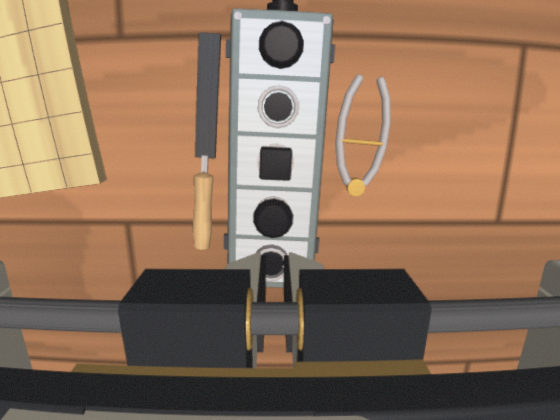

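The wrist picture shows the key tops: fan stop at about (281,44), fan start (278,107), filter clean (276,163), tool stop (273,217) and tool start (271,264). I'll unproject them with the calibration, and the scene and side views confirm the heights.

```bash
cat >> h.py <<'E'
def unproj(p,uv,z):
    f=(np.array(uv,float)-p["K"][:2,2])/p["K"][[0,1],[0,1]]; r=f.copy()
    for _ in range(20): r=f/(1+p["k1"]*(r@r))
    Rm=cv2.Rodrigues(np.array(p["rvec"]))[0]; c=-Rm.T@np.array(p["tvec"]).ravel()
    d=Rm.T@np.r_[r,1]; return c+d*(z-c[2])/d[2]
E
python3 - <<'E'
from h import *
p=read_camera("wrist")
for n,uv,z in [("ts",(273,217),.08),("fc",(276,163),.072),("fs",(281,44),.08)]: print(n,unproj(p,uv,z).round(4))
go(.455,-.2785,.1605,-.03)
print(observe()["tool_pos"])
E
```

```text
ts [ 0.4591 -0.2797  0.08  ]
fc [ 0.5021 -0.2822  0.072 ]
fs [ 0.5907 -0.2858  0.08  ]
shift [-14.7  -2.3 109.9] turn [ 0.02 -0.01  1.67]
[ 0.46970572 -0.28081297  0.27044332]
```

Call:
{"api": "arm_command", "payload": {"series": [{"x": -13,"y": -2,"z": 50,"rx": 0,"ry": 0,"rz": 2.5},{"x": -13,"y": -2,"z": 90,"rx": 0,"ry": 0,"rz": 2.5},{"x": -13,"y": -2,"z": 115,"rx": 0,"ry": 0,"rz": 2.5},{"x": -13,"y": -2,"z": 122,"rx": 0,"ry": 0,"rz": 2.5},{"x": -13,"y": -2,"z": 125,"rx": 0,"ry": 0,"rz": 2.5},{"x": -13,"y": -2,"z": 128,"rx": 0,"ry": 0,"rz": 2.5},{"x": -13,"y": -2,"z": 130,"rx": 0,"ry": 0,"rz": 2.5},{"x": -13,"y": -2,"z": 130,"rx": 0,"ry": 0,"rz": 2.5}]}}

```text
time: 4.0
tool_pos: [0.4578, -0.2786, 0.1414]
tool_rot: [3.14, -0.002, -0.043]
contact_force: [-1.8, -1.2, 4.1]
opening: 0.0007
grip_force: 1.9
```

Call:
{"api": "arm_command", "payload": {"series": [{"x": 0,"y": 0,"z": 1.5,"rx": 0,"ry": 0,"rz": 0},{"x": 0,"y": 0,"z": 3,"rx": 0,"ry": 0,"rz": 0},{"x": 0,"y": 0,"z": 3,"rx": 0,"ry": 0,"rz": 0}]}}

```text
time: 4.3
tool_pos: [0.4579, -0.2787, 0.1395]
tool_rot: [3.139, -0.002, -0.042]
contact_force: [-4.5, 1.5, 16.5]
opening: 0.0003
grip_force: 8.6
```

Call:
{"api": "arm_command", "payload": {"series": [{"x": 0,"y": 0,"z": -15,"rx": 0,"ry": 0,"rz": 0},{"x": 0,"y": 0,"z": -30,"rx": 0,"ry": 0,"rz": 0},{"x": 22,"y": 0,"z": -30,"rx": 0,"ry": 0,"rz": 0},{"x": 44,"y": 0.5,"z": -30,"rx": 0,"ry": 0,"rz": 0},{"x": 44,"y": 0.5,"z": -15,"rx": 0,"ry": 0,"rz": 0},{"x": 44,"y": 0.5,"z": -3,"rx": 0,"ry": 0,"rz": 0},{"x": 44,"y": 0.5,"z": 2,"rx": 0,"ry": 0,"rz": 0},{"x": 44,"y": 0.5,"z": 5,"rx": 0,"ry": 0,"rz": 0},{"x": 44,"y": 0.5,"z": 7.5,"rx": 0,"ry": 0,"rz": 0},{"x": 44,"y": 0.5,"z": 7.5,"rx": 0,"ry": 0,"rz": 0}]}}

```text
time: 5.3
tool_pos: [0.501, -0.2799, 0.1316]
tool_rot: [-3.141, -0.0, -0.043]
contact_force: [-4.2, 5.3, 14.5]
opening: 0.0004
grip_force: 7.0
```

Call:
{"api": "arm_command", "payload": {"series": [{"x": 0,"y": 0,"z": -20,"rx": 0,"ry": 0,"rz": 0},{"x": 0,"y": 0,"z": -38,"rx": 0,"ry": 0,"rz": 0},{"x": 30,"y": 1,"z": -38,"rx": 0,"ry": 0,"rz": 0},{"x": 65,"y": 1.5,"z": -38,"rx": 0,"ry": 0,"rz": 0},{"x": 90,"y": 1.5,"z": -38,"rx": 0,"ry": 0,"rz": 0},{"x": 90,"y": 1.5,"z": -25,"rx": 0,"ry": 0,"rz": 0},{"x": 90,"y": 1.5,"z": -12,"rx": 0,"ry": 0,"rz": 0},{"x": 90,"y": 1.5,"z": -6,"rx": 0,"ry": 0,"rz": 0},{"x": 90,"y": 1.5,"z": -3,"rx": 0,"ry": 0,"rz": 0},{"x": 90,"y": 1.5,"z": -0.5,"rx": 0,"ry": 0,"rz": 0},{"x": 90,"y": 1.5,"z": -0.5,"rx": 0,"ry": 0,"rz": 0}]}}

```text
time: 6.4
tool_pos: [0.591, -0.2858, 0.1388]
tool_rot: [3.139, -0.005, -0.043]
contact_force: [-14.1, 9.9, 51.4]
opening: 0.0004
grip_force: 25.3
```

Call:
{"api": "arm_command", "payload": {"series": [{"x": 0,"y": 0,"z": -20,"rx": 0,"ry": 0,"rz": 0},{"x": 0,"y": 0,"z": -60,"rx": 0,"ry": 0,"rz": 0},{"x": -214,"y": -543,"z": -160,"rx": 0,"ry": 0,"rz": -3.5},{"x": -214,"y": -543,"z": -160,"rx": 0,"ry": 0,"rz": -3.5},{"x": -214,"y": -543,"z": -160,"rx": 0,"ry": 0,"rz": -3.5},{"x": -214,"y": -543,"z": -160,"rx": 0,"ry": 0,"rz": -3.5},{"x": -214,"y": -543,"z": -160,"rx": 0,"ry": 0,"rz": -3.5},{"x": -214,"y": -543,"z": -160,"rx": 0,"ry": 0,"rz": -3.5},{"x": -214,"y": -543,"z": -160,"rx": 0,"ry": 0,"rz": -3.5},{"x": -214,"y": -543,"z": -160,"rx": 0,"ry": 0,"rz": -3.5},{"x": -214,"y": -543,"z": -160,"rx": 0,"ry": 0,"rz": -3.5},{"x": -214,"y": -543,"z": -160,"rx": 0,"ry": 0,"rz": -3.5},{"x": -214,"y": -543,"z": -160,"rx": 0,"ry": 0,"rz": -3.5},{"x": -214,"y": -543,"z": -160,"rx": 0,"ry": 0,"rz": -3.5},{"x": -214,"y": -543,"z": -160,"rx": 0,"ry": 0,"rz": -3.5},{"x": -214,"y": -543,"z": -160,"rx": 0,"ry": 0,"rz": -3.5}]}}

```text
time: 8.0
tool_pos: [0.3995, 0.2655, 0.2893]
tool_rot: [3.14, 0.001, 0.02]
contact_force: [0.0, -0.4, 0.8]
opening: 0.0005
grip_force: 0.0
```

Run:
```python
from h import *
Q=["vise","vise_knob","head","head_grip"]
look("wrist",Q,"w3");look("scene",Q);look("side",Q)
s=observe();print(s["time"],s["tool_pos"],s["tool_rot"])
```

```text
wrist vise [([0.5161, 0.2713, -0.002], 0.9)]
wrist vise_knob [([0.4229, 0.2667, 0.059], 0.57)]
wrist head [([0.4795, 0.4194, 0.0009], 0.88)]
wrist head_grip [([0.4861, 0.419, 0.0899], 0.85)]
scene vise [([0.5141, 0.2716, -0.0021], 0.82), ([0.593, -0.2832, 0.0809], 0.34)]
scene vise_knob [([0.5754, 0.2733, 0.132], 0.73), ([0.4232, 0.267, 0.0573], 0.62)]
scene head [([0.6158, 0.4232, -0.0007], 0.94), ([0.4841, 0.4169, -0.0], 0.76), ([0.7279, 0.2285, 0.002], 0.74)]
scene head_grip [([0.4855, 0.4189, 0.0887], 0.79), ([0.7217, 0.2259, 0.0858], 0.7), ([0.6129, 0.4217, 0.0886], 0.68)]
side vise [([0.5161, 0.2686, 0.0031], 0.92)]
side vise_knob [([0.4237, 0.2683, 0.0577], 0.69)]
side head [([0.7229, 0.225, 0.0026], 0.92), ([0.4887, 0.417, 0.0029], 0.75), ([0.5765, 0.2721, 0.04], 0.7)]
side head_grip [([0.7277, 0.2229, 0.0857], 0.92), ([0.5786, 0.2708, 0.1297], 0.86), ([0.4876, 0.4218, 0.0893], 0.67)]
8.75 [0.40058636 0.26589803 0.29015215] [3.14148907e+00 2.09052213e-05 1.84058975e-02]
```

View pics/w3.png

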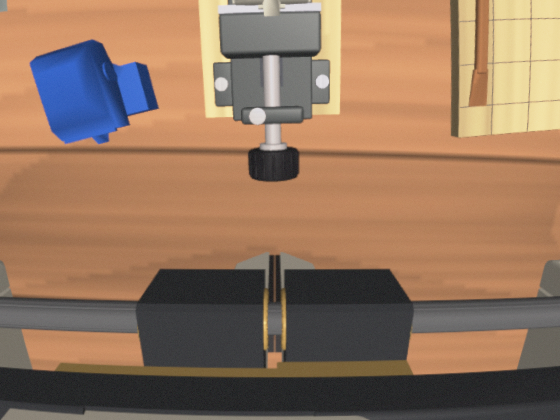

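The wrist picture shows the knob at about (273,163) and the vise centre line at column 272, nearly vertical, so the vise yaw is about 0.04. Next I'll go down over the knob with the fingers open.

Call:
{"api": "arm_command", "payload": {"series": [{"x": 22,"y": -1,"z": 20,"rx": 0,"ry": 0,"rz": -1},{"x": 22,"y": -1,"z": 50,"rx": 0,"ry": 0,"rz": -1},{"x": 22,"y": -1,"z": 80,"rx": 0,"ry": 0,"rz": -1},{"x": 22,"y": -1,"z": 100,"rx": 0,"ry": 0,"rz": -1},{"x": 22,"y": -1,"z": 115,"rx": 0,"ry": 0,"rz": -1},{"x": 22,"y": -1,"z": 125,"rx": 0,"ry": 0,"rz": -1},{"x": 22,"y": -1,"z": 125,"rx": 0,"ry": 0,"rz": -1}], "hand": 76, "squeeze": 35}}

```text
time: 9.45
tool_pos: [0.4221, 0.2671, 0.1641]
tool_rot: [3.141, 0.002, 0.036]
contact_force: [-0.2, -0.5, 0.3]
opening: 0.0517
grip_force: 0.0
```

Call:
{"api": "arm_command", "payload": {"series": [{"x": 1,"y": 0,"z": 0,"rx": 0,"ry": 0,"rz": 0},{"x": 1,"y": 0,"z": 10,"rx": 0,"ry": 0,"rz": 0},{"x": 1,"y": 0,"z": 15,"rx": 0,"ry": 0,"rz": 0},{"x": 1,"y": 0,"z": 30,"rx": 0,"ry": 0,"rz": 0},{"x": 1,"y": 0,"z": 45,"rx": 0,"ry": 0,"rz": 0},{"x": 1,"y": 0,"z": 58,"rx": 0,"ry": 0,"rz": 0},{"x": 1,"y": 0,"z": 60,"rx": 0,"ry": 0,"rz": 0},{"x": 1,"y": 0,"z": 60,"rx": 0,"ry": 0,"rz": 0}]}}

```text
time: 10.25
tool_pos: [0.4235, 0.2673, 0.105]
tool_rot: [3.141, 0.001, 0.036]
contact_force: [-0.3, 0.0, -0.2]
opening: 0.0759
grip_force: 0.0
```

Call:
{"api": "arm_command", "payload": {"series": [{"x": 0,"y": 0,"z": 0,"rx": 0,"ry": 0,"rz": 0},{"x": 0,"y": 0,"z": 0,"rx": 0,"ry": 0,"rz": 0},{"x": 0,"y": 0,"z": 0,"rx": 0,"ry": 0,"rz": 0},{"x": 0,"y": 0,"z": 0,"rx": 0,"ry": 0,"rz": 0},{"x": 0,"y": 0,"z": 0,"rx": 0,"ry": 0,"rz": 0},{"x": 0,"y": 0,"z": 0,"rx": 0,"ry": 0,"rz": 0}], "hand": 36}}

```text
time: 10.85
tool_pos: [0.4237, 0.2666, 0.1054]
tool_rot: [3.14, -0.0, 0.037]
contact_force: [0.3, -5.6, 3.0]
opening: 0.0436
grip_force: 35.0
```

Gripped. Now I'll pull the jaw open by about 30 mm.

Call:
{"api": "arm_command", "payload": {"series": [{"x": -4,"y": 0,"z": 0,"rx": 0,"ry": 0,"rz": 0},{"x": -9,"y": 0,"z": 0,"rx": 0,"ry": 0,"rz": 0},{"x": -14,"y": 0,"z": 0,"rx": 0,"ry": 0,"rz": 0},{"x": -19,"y": 0,"z": 0,"rx": 0,"ry": 0,"rz": 0},{"x": -24,"y": 0,"z": 0,"rx": 0,"ry": 0,"rz": 0},{"x": -28,"y": 0,"z": 0,"rx": 0,"ry": 0,"rz": 0},{"x": -30,"y": 0,"z": 0,"rx": 0,"ry": 0,"rz": 0},{"x": -30,"y": 0,"z": 0,"rx": 0,"ry": 0,"rz": 0}]}}

```text
time: 11.65
tool_pos: [0.3943, 0.2653, 0.1054]
tool_rot: [3.14, -0.002, 0.037]
contact_force: [4.2, -8.2, 1.0]
opening: 0.0434
grip_force: 35.0
```

Call:
{"api": "arm_command", "payload": {"series": [{"x": 0,"y": 0,"z": 0,"rx": 0,"ry": 0,"rz": 0},{"x": 0,"y": 0,"z": 0,"rx": 0,"ry": 0,"rz": 0},{"x": 0,"y": 0,"z": 0,"rx": 0,"ry": 0,"rz": 0},{"x": 0,"y": 0,"z": 0,"rx": 0,"ry": 0,"rz": 0},{"x": 0,"y": 0,"z": -30,"rx": 0,"ry": 0,"rz": 0},{"x": 0,"y": 0,"z": -80,"rx": 0,"ry": 0,"rz": 0},{"x": 0,"y": 0,"z": -130,"rx": 0,"ry": 0,"rz": 0},{"x": 0,"y": 0,"z": -180,"rx": 0,"ry": 0,"rz": 0},{"x": 50,"y": 0,"z": -190,"rx": 0,"ry": 0,"rz": 0},{"x": 80,"y": 0,"z": -190,"rx": 0,"ry": 0,"rz": 0},{"x": 80,"y": 0,"z": -190,"rx": 0,"ry": 0,"rz": 0}], "hand": 76}}

```text
time: 12.75
tool_pos: [0.4764, 0.269, 0.2953]
tool_rot: [-3.141, -0.003, 0.034]
contact_force: [0.1, 0.2, 0.4]
opening: 0.0762
grip_force: 0.0
```

Run:
```python
from h import *
Q=["vise_knob","head","head_grip"]
look("wrist",Q,"w4");look("scene",Q,n=5)
s=observe();print(s["time"],s["tool_pos"],s["tool_rot"])
```

```text
wrist vise_knob [([0.396, 0.2645, 0.0554], 0.81)]
wrist head [([0.4792, 0.4193, -0.0008], 0.92), ([0.5735, 0.2748, 0.0384], 0.84), ([0.6136, 0.4246, 0.0001], 0.76)]
wrist head_grip [([0.5756, 0.2737, 0.1325], 0.86), ([0.6095, 0.4268, 0.0912], 0.75), ([0.4837, 0.418, 0.0886], 0.67)]
scene vise_knob [([0.3949, 0.2638, 0.0586], 0.83)]
scene head [([0.614, 0.4273, -0.0016], 0.86), ([0.4867, 0.4179, -0.0006], 0.71), ([0.7257, 0.227, 0.0009], 0.62), ([0.5685, 0.2721, 0.046], 0.59)]
scene head_grip [([0.5738, 0.273, 0.1325], 0.89), ([0.6098, 0.4186, 0.0821], 0.84), ([0.4844, 0.4197, 0.0869], 0.8), ([0.7214, 0.2213, 0.0873], 0.63)]
13.15 [0.47281042 0.26927544 0.29524995] [3.14146968e+00 2.67431796e-04 3.64311951e-02]
```

View pics/w4.png

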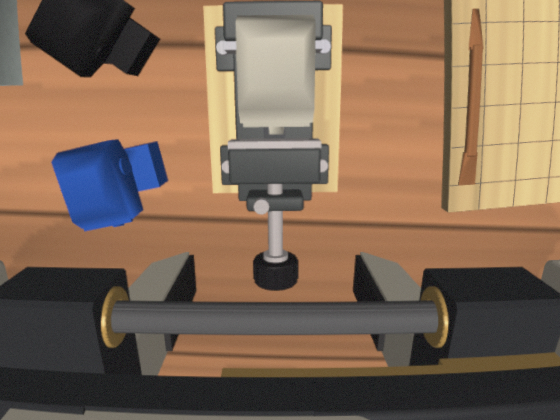

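The wrist picture shows the jaw open by about 29 mm (knob at (276,268)) and the plaster head still standing on the bed at (275,75). It is aligned with the tool, with the black and blue look-alikes off to the left. Next is the grasp.

Call:
{"api": "arm_command", "payload": {"series": [{"x": 50,"y": 0,"z": 0,"rx": 0,"ry": 0,"rz": 0},{"x": 90,"y": 0,"z": 10,"rx": 0,"ry": 0,"rz": 0},{"x": 102,"y": 0,"z": 30,"rx": 0,"ry": 0,"rz": 0},{"x": 102,"y": 0,"z": 55,"rx": 0,"ry": 0,"rz": 0},{"x": 102,"y": 0,"z": 80,"rx": 0,"ry": 0,"rz": 0},{"x": 102,"y": 0,"z": 100,"rx": 0,"ry": 0,"rz": 0},{"x": 102,"y": 0,"z": 113,"rx": 0,"ry": 0,"rz": 0},{"x": 102,"y": 0,"z": 117,"rx": 0,"ry": 0,"rz": 0},{"x": 102,"y": 0,"z": 117,"rx": 0,"ry": 0,"rz": 0}]}}

```text
time: 14.05
tool_pos: [0.5754, 0.2729, 0.1782]
tool_rot: [3.141, 0.0, 0.036]
contact_force: [-0.2, -0.7, 0.1]
opening: 0.0761
grip_force: 0.0
```

Call:
{"api": "arm_command", "payload": {"series": [{"x": 0,"y": 0,"z": 0,"rx": 0,"ry": 0,"rz": 0},{"x": 0,"y": 0,"z": 0,"rx": 0,"ry": 0,"rz": 0},{"x": 0,"y": 0,"z": 0,"rx": 0,"ry": 0,"rz": 0},{"x": 0,"y": 0,"z": 0,"rx": 0,"ry": 0,"rz": 0},{"x": 0,"y": 0,"z": 0,"rx": 0,"ry": 0,"rz": 0},{"x": 0,"y": 0,"z": 0,"rx": 0,"ry": 0,"rz": 0}], "hand": 40, "squeeze": 22}}

```text
time: 14.65
tool_pos: [0.5757, 0.2727, 0.1787]
tool_rot: [3.142, -0.001, 0.036]
contact_force: [0.1, -1.4, 3.8]
opening: 0.0482
grip_force: 22.0
```

Call:
{"api": "arm_command", "payload": {"series": [{"x": 0,"y": 0,"z": -5,"rx": 0,"ry": 0,"rz": 0},{"x": 0,"y": 0,"z": -15,"rx": 0,"ry": 0,"rz": 0},{"x": 0,"y": 0,"z": -30,"rx": 0,"ry": 0,"rz": 0},{"x": 0,"y": 0,"z": -50,"rx": 0,"ry": 0,"rz": 0},{"x": 0,"y": 0,"z": -70,"rx": 0,"ry": 0,"rz": 0},{"x": 0,"y": 0,"z": -80,"rx": 0,"ry": 0,"rz": 0},{"x": -2,"y": 15,"z": -80,"rx": 0,"ry": 0,"rz": 0},{"x": -4,"y": 45,"z": -80,"rx": 0,"ry": 0,"rz": 0},{"x": -6,"y": 80,"z": -80,"rx": 0,"ry": 0,"rz": 0},{"x": -8,"y": 115,"z": -80,"rx": 0,"ry": 0,"rz": 0},{"x": -10,"y": 150,"z": -80,"rx": 0,"ry": 0,"rz": 0},{"x": -12,"y": 185,"z": -80,"rx": 0,"ry": 0,"rz": 0},{"x": -14,"y": 220,"z": -80,"rx": 0,"ry": 0,"rz": 0},{"x": -16,"y": 250,"z": -80,"rx": 0,"ry": 0,"rz": 0},{"x": -18,"y": 275,"z": -80,"rx": 0,"ry": 0,"rz": 0},{"x": -18,"y": 288,"z": -80,"rx": 0,"ry": 0,"rz": 0},{"x": -18,"y": 288,"z": -70,"rx": 0,"ry": 0,"rz": 0},{"x": -18,"y": 288,"z": -50,"rx": 0,"ry": 0,"rz": 0},{"x": -18,"y": 288,"z": -30,"rx": 0,"ry": 0,"rz": 0},{"x": -18,"y": 288,"z": -30,"rx": 0,"ry": 0,"rz": 0}]}}

```text
time: 16.65
tool_pos: [0.5658, -0.0143, 0.2045]
tool_rot: [-3.14, 0.007, 0.037]
contact_force: [-0.8, -0.7, -4.0]
opening: 0.0483
grip_force: 22.0
```

Run:
```python
from h import *
p=look("scene",["head","head_grip","board","modelling_tool"],n=5)
q=look("side",["head","head_grip","board","modelling_tool"],n=5)
cv2.imwrite("pics/carry.png",np.hstack([cv2.resize(a[90:340,130:500],(400,270)) for a in (p["pixels"],q["pixels"])]))
s=observe();print(s["time"],s["tool_pos"],s["contact_force"],s["opening"])
```

```text
scene head [([0.7258, 0.2283, 0.0018], 0.88), ([0.56, -0.0141, 0.0688], 0.77), ([0.4843, 0.4185, 0.0008], 0.73), ([0.6162, 0.4256, -0.0008], 0.57)]
scene head_grip [([0.5613, -0.0144, 0.1585], 0.98), ([0.7181, 0.2224, 0.0868], 0.86), ([0.6121, 0.4228, 0.0871], 0.72), ([0.59, -0.2826, 0.0787], 0.4)]
scene board [([0.5699, -0.0007, -0.0015], 0.88)]
scene modelling_tool [([0.5649, 0.0746, 0.0168], 0.76)]
side head [([0.7216, 0.2228, 0.0011], 0.86), ([0.6131, 0.4224, 0.0059], 0.73), ([0.4872, 0.4188, 0.0048], 0.58), ([0.5707, -0.0165, 0.0698], 0.57), ([0.4534, -0.2796, 0.0802], 0.4)]
side head_grip [([0.7246, 0.2238, 0.0858], 0.87), ([0.5685, -0.0162, 0.16], 0.79), ([0.6117, 0.4235, 0.0894], 0.65), ([0.4873, 0.4216, 0.0875], 0.62), ([0.5129, 0.2706, 0.0051], 0.29)]
side board [([0.5702, 0.0023, -0.0057], 0.79)]
side modelling_tool [([0.5687, 0.0748, 0.0159], 0.86)]
17.15 [ 0.56794701 -0.01568769  0.20865961] [-0.41520491 -0.56270436 -2.45324364] 0.0475213894343408
```

View pics/carry.png

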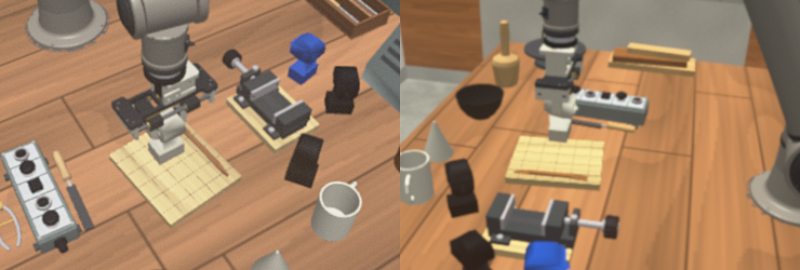

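Both views show the head held upright over the board, with its plinth at about (165,150) in the left half. I'll lower it slowly and watch the force.

Call:
{"api": "arm_command", "payload": {"series": [{"x": 0,"y": 0,"z": 15,"rx": 0,"ry": 0,"rz": 0},{"x": 0,"y": 0,"z": 30,"rx": 0,"ry": 0,"rz": 0},{"x": 0,"y": 0,"z": 40,"rx": 0,"ry": 0,"rz": 0},{"x": 0,"y": 0,"z": 46,"rx": 0,"ry": 0,"rz": 0},{"x": 0,"y": 0,"z": 50,"rx": 0,"ry": 0,"rz": 0},{"x": 0,"y": 0,"z": 51,"rx": 0,"ry": 0,"rz": 0},{"x": 0,"y": 0,"z": 52,"rx": 0,"ry": 0,"rz": 0},{"x": 0,"y": 0,"z": 53,"rx": 0,"ry": 0,"rz": 0},{"x": 0,"y": 0,"z": 53,"rx": 0,"ry": 0,"rz": 0},{"x": 0,"y": 0,"z": 53,"rx": 0,"ry": 0,"rz": 0}]}}

```text
time: 18.15
tool_pos: [0.5679, -0.0157, 0.1555]
tool_rot: [3.141, -0.0, 0.036]
contact_force: [-0.1, -0.0, -2.4]
opening: 0.0483
grip_force: 22.0
```

Call:
{"api": "arm_command", "payload": {"series": [{"x": 0,"y": 0,"z": 0.5,"rx": 0,"ry": 0,"rz": 0},{"x": 0,"y": 0,"z": 1,"rx": 0,"ry": 0,"rz": 0},{"x": 0,"y": 0,"z": 1.5,"rx": 0,"ry": 0,"rz": 0},{"x": 0,"y": 0,"z": 2,"rx": 0,"ry": 0,"rz": 0},{"x": 0,"y": 0,"z": 2,"rx": 0,"ry": 0,"rz": 0}]}}

```text
time: 18.65
tool_pos: [0.5679, -0.0157, 0.1537]
tool_rot: [3.141, -0.001, 0.036]
contact_force: [-1.2, 0.2, 1.9]
opening: 0.0481
grip_force: 22.0
```

The head is resting on the board, since the force went from -2.4 to +1.9 N. Release and retreat.

Call:
{"api": "arm_command", "payload": {"series": [{"x": 0,"y": 0,"z": 0,"rx": 0,"ry": 0,"rz": 0},{"x": 0,"y": 0,"z": 0,"rx": 0,"ry": 0,"rz": 0},{"x": 0,"y": 0,"z": 0,"rx": 0,"ry": 0,"rz": 0},{"x": 0,"y": 0,"z": 0,"rx": 0,"ry": 0,"rz": 0},{"x": 0,"y": 0,"z": 0,"rx": 0,"ry": 0,"rz": 0},{"x": 0,"y": 0,"z": -10,"rx": 0,"ry": 0,"rz": 0},{"x": 0,"y": 0,"z": -30,"rx": 0,"ry": 0,"rz": 0},{"x": 0,"y": 0,"z": -60,"rx": 0,"ry": 0,"rz": 0},{"x": 0,"y": 0,"z": -100,"rx": 0,"ry": 0,"rz": 0},{"x": -60,"y": 0,"z": -140,"rx": 0,"ry": 0,"rz": 0},{"x": -120,"y": 0,"z": -140,"rx": 0,"ry": 0,"rz": 0},{"x": -120,"y": 0,"z": -140,"rx": 0,"ry": 0,"rz": 0},{"x": -120,"y": 0,"z": -140,"rx": 0,"ry": 0,"rz": 0}], "hand": 74}}

```text
time: 19.95
tool_pos: [0.4451, -0.0197, 0.295]
tool_rot: [3.141, -0.001, 0.035]
contact_force: [-0.3, -0.6, -1.3]
opening: 0.0739
grip_force: 0.0
```

Run:
```python
from h import *
p=look("scene",["head","head_grip","vise_knob"],n=5)
q=look("side",["head","head_grip","vise_knob"],n=5)
cv2.imwrite("pics/end.png",np.hstack([cv2.resize(a[90:340,130:500],(400,270)) for a in (p["pixels"],q["pixels"])]))
s=observe();print(s["time"],s["tool_pos"],s["contact_force"],s["opening"])
```

```text
scene head [([0.7236, 0.2279, 0.0027], 0.91), ([0.562, -0.0144, 0.0154], 0.81), ([0.4829, 0.4189, 0.0021], 0.65), ([0.6142, 0.426, -0.0039], 0.58), ([0.4524, -0.2763, 0.0832], 0.39)]
scene head_grip [([0.7209, 0.2218, 0.0839], 0.96), ([0.5662, -0.0145, 0.1073], 0.82), ([0.4852, 0.418, 0.0855], 0.8), ([0.6117, 0.4198, 0.0854], 0.56), ([0.508, -0.2112, 0.0003], 0.2)]
scene vise_knob [([0.3972, 0.2653, 0.0605], 0.66)]
side head [([0.4874, 0.4222, 0.0019], 0.95), ([0.5704, -0.0169, 0.0128], 0.86), ([0.6153, 0.4186, 0.0033], 0.81), ([0.7234, 0.2234, 0.0014], 0.63)]
side head_grip [([0.5669, -0.0144, 0.1046], 0.71), ([0.6157, 0.4233, 0.0862], 0.6), ([0.4878, 0.4195, 0.0869], 0.56), ([0.7247, 0.2222, 0.0832], 0.55)]
side vise_knob [([0.3938, 0.2663, 0.0581], 0.92), ([0.5678, -0.0141, 0.1031], 0.3)]
20.35 [ 0.44846484 -0.01998548  0.29273895] [ 0.87125961 -0.78881397  0.72731344] 0.07405606093159998
```

View pics/end.png

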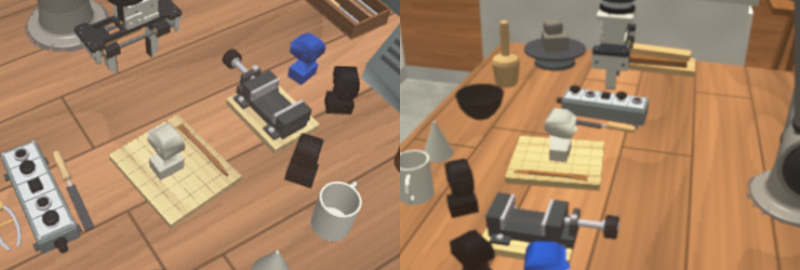

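The head stands upright on the board at about (167,150) in the left half, the jaw is open, the arm is clear and the tools are undisturbed.

```bash
python3 -c "
from cell import *
print(hand_in())"
```

```text
the job is handed in; nothing more can be done
None
```

The job is handed in at about 20 s of the 58 s: the three keys were pressed fully down in order, the vise jaw opened about 29 mm, and the head stands upright on the board; the fan stop press peaked near 51 N at the fingertips (my overshoot), and no verdict was shown.

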